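Shut off a bench vacuum line

TASK

Shut the vacuum line whose valve lever ends in a round disc. It is under the loose grey cover of the white service box: with the fingertips, push the cover's rib to slide the cover fully aside along its guides onto the box's solid deck (do not lift it), then push the round-ended lever clockwise until it is fully shut, square across its pipe. Leave the cover open, do not turn the plain lever, do not disturb the other things on the bench, and finish with the hand clear.

Things in the scene. Friction and masses are not known exactly. Their poses are not given: they have to be found in the camera images.
- box: White service box fixed to the bench, 266 mm along its x, 319 mm along its y, turned up to 0.25 rad. Origin on the bench, z up. Its -y half is an open bay: inside x -115 to 115 mm, y -147 to 0 mm, floor at z 8 mm. Its +y half (y 0 to 157 mm) is a solid deck at z 60 mm. Wall ledges at z 60 mm carry the cover; lips all round, 68 mm high, guide it along the box's y.
- deck_end (a point): Point on the box's deck (z 60 mm) at the middle of the inner face of the end lip, at box y +151 mm: the cover's +y edge comes up to here when it is fully aside.
- cover: Loose grey cover, about 0.4 kg, 248 (x) x 155 (y) x 5 mm, 3 mm side play; origin at centre of underside, axes as the box's. Upright rib on top to push: 160 mm along x, 12 mm thick, centred at cover y +55 mm, top 24.5 mm above origin. Rests at box z 60 mm; starts over the bay, origin at box y -75 to -60 mm, slides (about 2 N) to +y until its edge meets the end lip, origin then at box y +73 mm.
- round_valve: Fixed valve whose dark steel lever ends in a round disc: the one to shut. At box y -109 mm, box x either -54 or 50 mm. Origin on the bay floor on the lever's vertical pivot; axes as the box's, pipe along y. Lever: bar 14 mm wide, disc 28 mm across centred 42 mm from the pivot (tip 56 mm); both span 42 to 54 mm above the bench (34 to 46 above this origin), free space beside it.
- round_lever (a joint): Angle of the round-ended lever (rad): 0 = open, lever pointing along the box's +y; grows clockwise seen from above; 1.571 = shut against its stop, lever pointing along the box's +x. Starts between 0 and 0.2. Stays where it is left; needs about 3 N pushed sideways 35 mm from the pivot.
- round_tip (a point): Centre of the top face of the disc on the round-ended lever, 42 mm from the pivot.
- plain_valve: The other, identical valve, in the other place; its lever is a plain straight bar, 14 mm wide, end 56 mm from the pivot, same heights. Leave it alone.
- plain_lever (a joint): Angle of the plain lever (rad), same sense; starts between 0 and 0.2 (open) and must stay as it is.
- plain_tip (a point): Point on top of the plain lever, 42 mm from its pivot.
- tube_rack: White rack of capped tubes, 75 x 138 mm, 72 mm high; bystander. Origin at underside.
- short_rack: Smaller white rack of capped tubes, 54 x 117 mm, 72 mm high; bystander. Origin at underside.
- jar: Amber jar 52 mm across, 65 mm high, close to the box on its -y side; bystander. Origin at underside.
- beaker: Clear beaker 60 mm across, 75 mm high, close to the box on its +y side; bystander. Origin at underside.
- bottle: Amber bottle 60 mm across, 110 mm high, just behind the box on its +x side; bystander. Origin at underside.
- timer: Small grey timer, 50 x 75 mm, 22 mm high, lying flat; bystander. Origin at underside.

How it is judged:
By the outcome, as a careful person would: the job done as asked, in the order asked, and still so for the second after the job is handed in, with the robot touching nothing.
It also fails if it takes over 51 s, if anything falls off the work surface, if the arm or the gripper's body presses on something with over 40 N, if the wrist force passes 120 N, or if a joint passes its speed limit or range.

ROBOT

A 7-joint arm with a two-finger parallel gripper is mounted at the origin on the work surface. World frame = base frame: x ahead of the robot, y to its left, z up, the work surface at z = 0. Lengths are in m, angles in rad, forces in N, time in s.
With the tool pointing down it reaches from about 0.4 to 0.85 m from the base axis. Payload 4.5 kg.
Tool frame: the origin (TCP) lies on the centre line of the jaws, within the pads' length; the fingertips stand 14 mm ahead of it and the grasp point (between the pads) lies 5 mm behind it; y points along the fingers, z is the direction in which the jaws open and shut, and the axes are right-handed (so a half turn about y gives the same grasp; the last joint's range is limited). The gripper opens to 88 mm and grips with 3 to 60 N. Pads are 18 mm wide; open, the fingers measure 123 mm over their backs; the gripper's body (75 mm by 187 mm) begins 45 mm behind the grasp point.
Start: joints at [1.167, 0.689, -0.195, 1.565, 0.157, 0.902, -0.215], TCP at [0.265, -0.566, 0.253] pointing down, gripper open.
Joint ranges: [-3.01, 3.01], [-0.46, 2.08], [-1.47, 1.51], [0.13, 2.56], [-1, 4.14], [0.04, 2.09], [-2.66, 2.66]. Speed limits (rad/s): [2.57, 2.57, 3.14, 3.14, 3.14, 3.14, 3.14].

INTERFACE

Orientations are given as a unit quaternion [x, y, z, w].
In Python, from plant import get_state, imaging, job gives the robot as it stands.
- The arm moves only by the tool send_rows, never from a script. Its argument "motion" is a list that holds one entry, the list of rows, each a list of 7 numbers: the turn, a rotation vector about the tool's x, y, z scaled (see below), then the shift along the tool's x, y, z scaled (see below), then the gripper's target within -1 to 1 (shut at 1, half-way at 0, fully open at -1). In form: [[[rx, ry, rz, tx, ty, tz, gripper], ...]]. A call has exactly 5 rows; each row shifts and turns the commanded pose from where the row before left it, along the tool's axes as they then stand; what a row does not reach is not made up. The controller multiplies each number of a shift by 0.02 m and each number of a turn by 0.08 rad. A row lasts 1/12 s, in which the tool goes at most 41.7 mm and 7.16 degrees, less where a joint would pass 70% of its speed; a pose out of reach is approached as far as the arm can. A call with a number of a shift or a turn outside -1 to 1 is refused whole. A call with a gripper value outside its range is refused whole. The fingers move at their own pace and stop on an object; "force" is the grip in N (left out, the last holds). Time passes only in rows, so rows that do not move let the fingers close, or fill a call up. It gives the time, the measured TCP pose, the force and the opening at its end, in the units of the state.
- get_state(): the state, without advancing time (a new reading comes with each control period).
- imaging.snapshot(name): name is "scene" or "top" or "wrist"; returns a dict with "img" (400x640x3 uint8, red, green, blue), "camera_matrix" (3x3 intrinsics, pixels), "R" (3x3) and "t" (3): a world point X has camera coordinates R X + t; the wrist camera has in their place "hand_eye" (4x4, takes a point from camera to tool coordinates, whose origin is the TCP and whose axes are the tool frame's). Camera axes: x right, y down, z forward; pixel columns grow to the right and rows downward; lengths in m; the calibration is good to about 2 mm. The wrist camera is an equidistant fisheye: a pixel r from the principal point sees the ray r / f radians off the axis. A picture is of the moment at which its call begins: read the wrist's pose just before it. There is no depth.
- job.finish_job(): hands the job in, once; it reports no verdict.
The state is a dict: "clock": time; "q": joint angles; "qd": joint speeds; "joint_torque": joint torques, N m; "tool_pos": TCP position; "eef_rot": TCP orientation; "contact_force": force on the tool from outside, world axes, zero at the start; "moment": the same for the moment, N m; "opening": opening from 0.0 (shut) to 1.0 (fully open).
Only numpy, scipy, OpenCV 4.12 (cv2) and the standard library are available. Lean on these libraries where they do the work, as an engineer would, in place of code of your own. Each camera call takes 0.05 s, during which the arm holds its last target.

## Working session

There is one attempt and no reset: what is moved stays moved. The work goes in short steps, Python scripts to look and compute and a tool call to move; the robot and the scene stay as the last step left them, time stands still between calls to the robot, and variables do not carry over. Pictures are saved under pics/ and viewed, and the job is handed in when it is done.

Besides the shell and the picture viewer there is one more tool, called after ">>>" in YAML: its name, and indented under it one key for each argument. send_rows: Moves the arm, as the interface text tells. Its arguments: {"type":"object","properties":{"motion":{"type":"array"},"force":{"type":"number"}},"required":["motion"]}

```bash
mkdir -p pics; python3 - <<'E'
from plant import get_state, imaging
import cv2,pickle,numpy as np
s=get_state();print({k:np.round(v,3) for k,v in s.items()})
for n in("scene","top"):
    d=imaging.snapshot(n);pickle.dump(d,open(n+".pkl","wb"));cv2.imwrite(f"pics/{n}0.png",d["img"][...,::-1]);print(n,d["camera_matrix"],d["R"],d["t"])
E
```

```text
{'clock': np.float64(0.0), 'q': array([ 1.167,  0.69 , -0.195,  1.566,  0.157,  0.903, -0.215]), 'qd': array([-0.001,  0.002, -0.   ,  0.002, -0.001,  0.002, -0.001]), 'joint_torque': array([ 1.0000e-03, -5.2756e+01, -1.2670e+00, -1.5343e+01, -5.3000e-02,
        7.0000e-03,  0.0000e+00]), 'tool_pos': array([ 0.265, -0.566,  0.252]), 'eef_rot': array([-0.154,  0.691, -0.69 ,  0.153]), 'contact_force': array([-0.315,  0.186,  0.058]), 'moment': array([ 0.01 ,  0.012, -0.012]), 'opening': np.float64(1.004)}
scene [[454.49357706   0.         321.35498496]
 [  0.         454.49357706 200.17345163]
 [  0.           0.           1.        ]] [[ 0.87794467  0.4787106  -0.00702332]
 [ 0.37232323 -0.69190795 -0.61857804]
 [-0.30097936  0.54046235 -0.78569197]] [-0.55685194 -0.16214783  1.8006332 ]
top [[388.17995321   0.         322.94861938]
 [  0.         388.17995321 198.78626586]
 [  0.           0.           1.        ]] [[-0.01082988 -0.99991125  0.00775959]
 [-0.99703357  0.01020669 -0.07628814]
 [ 0.07620217 -0.00856277 -0.99705562]] [0.02500409 0.59814587 1.16549033]
```

View pics/scene0.png

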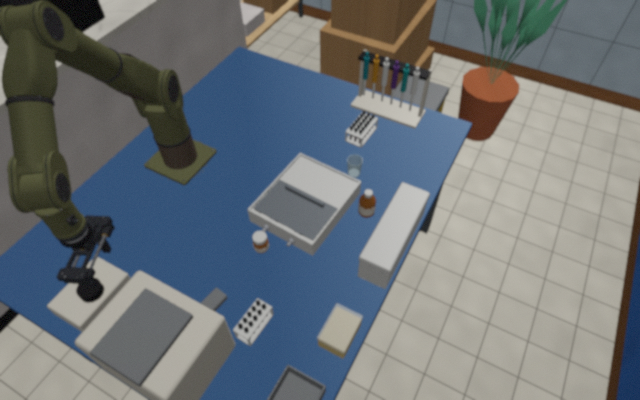

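View pics/top0.png

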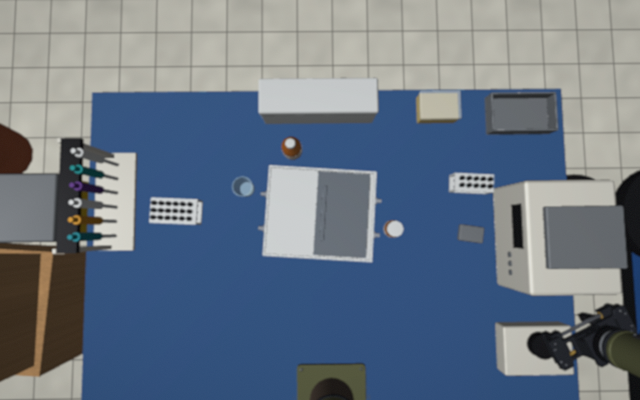

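The box sits mid-bench with its deck (white) at image left, which is world +y, and the grey cover at right with the rib near column 324. The jar is at (393,229), the beaker at (243,187) and the bottle at (291,147). Next I measure the box from its contour.

```bash
cat > h.py <<'E'
import numpy as np,cv2,pickle
def ray(d,uv,z):
    K,R,t=d["camera_matrix"],np.array(d["R"]),np.array(d["t"])
    c=-R.T@t; r=R.T@np.linalg.solve(K,np.array([uv[0],uv[1],1.]))
    return c+r*(z-c[2])/r[2]
def proj(d,X):
    p=d["camera_matrix"]@(np.array(d["R"])@np.array(X)+d["t"]);return p[:2]/p[2]
E
python3 - <<'E'
from h import *
d=pickle.load(open("top.pkl","rb"));im=d["img"]
hsv=cv2.cvtColor(im,cv2.COLOR_RGB2HSV)
m=((hsv[...,1]<90)).astype(np.uint8)
m=cv2.morphologyEx(m,cv2.MORPH_OPEN,np.ones((7,7),np.uint8))
n,l,st,ce=cv2.connectedComponentsWithStats(m)
k=l[213,300];print(st[k])
c=max(cv2.findContours((l==k).astype(np.uint8),0,1)[0],key=cv2.contourArea)
print(cv2.minAreaRect(c))
ap=cv2.approxPolyDP(cv2.convexHull(c),5,True)[:,0];print(ap)
W=np.array([ray(d,p,.068) for p in ap]);print(W.round(3))
for a,b in zip(W,np.roll(W,-1,0)):print(np.linalg.norm(a-b),np.arctan2(*(b-a)[1::-1]))
# cover: dark grey
g=((hsv[...,1]<90)&(hsv[...,2]<150)&(l==k)).astype(np.uint8)
g=cv2.morphologyEx(g,cv2.MORPH_OPEN,np.ones((5,5),np.uint8))
c=max(cv2.findContours(g,0,1)[0],key=cv2.contourArea)
r=cv2.minAreaRect(c);print(r);B=np.array([ray(d,p,.065) for p in cv2.boxPoints(r)]);print(B.round(3),B.mean(0))
cr=im[150:280,250:410];cv2.imwrite("pics/crop.png",cv2.resize(cr[...,::-1],None,fx=5,fy=4.6,interpolation=cv2.INTER_CUBIC))
E
```

```text
[  262   165   115    98 10262]
((319.5738220214844, 213.13873291015625), (111.65193939208984, 92.49201965332031), 3.416588068008423)
[[268 165]
 [376 171]
 [372 262]
 [263 256]]
[[ 0.697  0.181  0.068]
 [ 0.676 -0.139  0.068]
 [ 0.409 -0.122  0.068]
 [ 0.43   0.195  0.068]]
0.32039130181083586 -1.63641227167554
0.26752209866399135 3.076744478725489
0.31759033853103463 1.5048586948083236
0.26743675363256475 -0.05437426466922301
((341.81036376953125, 213.72415161132812), (52.321319580078125, 83.56143951416016), 3.3664605617523193)
[[ 0.434  0.049  0.065]
 [ 0.68   0.032  0.065]
 [ 0.669 -0.123  0.065]
 [ 0.423 -0.103  0.065]] [ 0.55148154 -0.03608307  0.065     ]
```

View pics/crop.png

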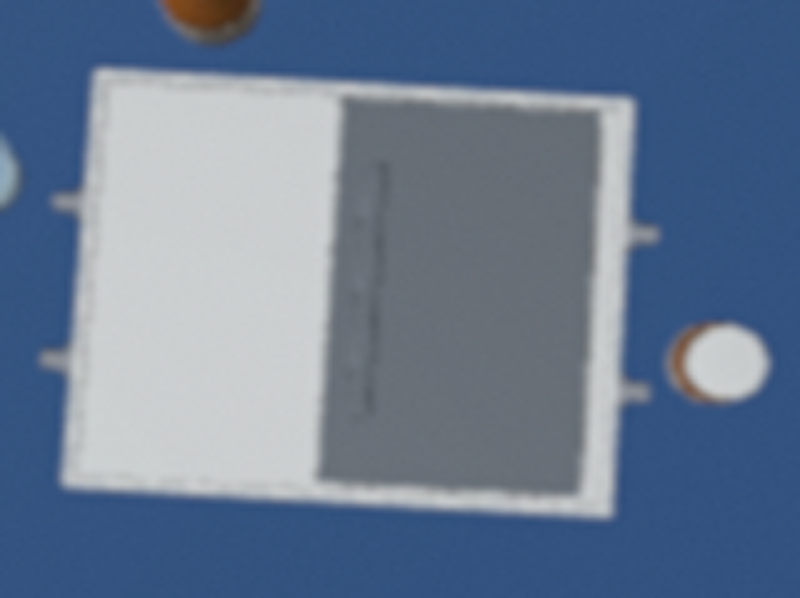

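```bash
cat >> h.py <<'E'
from scipy.spatial.transform import Rotation as Rot
O=np.array([.553,.029,0]);YAW=-.064
RB=Rot.from_euler('z',YAW).as_matrix()
def box(p):return O+RB@np.array(p)
def inbox(p):return RB.T@(np.array(p)-O)
E
python3 - <<'E'
from h import *
from plant import get_state
s=get_state();R=Rot.from_quat(s['eef_rot']).as_matrix();print(R.round(3))
d=pickle.load(open("top.pkl","rb"))
for p in((497,292),(497,187),(496,323)):print(ray(d,p,.0).round(3),ray(d,p,.2).round(3))
# targets: tool y down, z along +-box y
for sgn in(1,-1):
    z=RB[:,1]*sgn;y=np.array([0,0,-1.]);x=np.cross(y,z);Rt=np.c_[x,y,z]
    print(sgn,Rt.round(2).tolist(),(Rot.from_matrix(R.T@Rt)).as_rotvec().round(3))
for q in([0,-.065,.065],[0,-.01,.0845],[0,.07,.06]):print(q,box(q).round(3),proj(d,box(q)).round(1))
g=[1.167]; print(inbox(s['tool_pos']))
E
```

```text
[[-0.906 -0.001  0.424]
 [-0.424  0.001 -0.906]
 [ 0.    -1.    -0.002]]
[ 0.307 -0.513  0.   ] [ 0.34  -0.424  0.2  ]
[ 0.632 -0.528  0.   ] [ 0.611 -0.436  0.2  ]
[ 0.214 -0.506  0.   ] [ 0.263 -0.418  0.2  ]
1 [[1.0, 0.0, 0.06], [-0.06, 0.0, 1.0], [0.0, -1.0, 0.0]] [ 1.00e-03 -2.64e+00 -2.00e-03]
-1 [[-1.0, 0.0, -0.06], [0.06, 0.0, -1.0], [0.0, -1.0, -0.0]] [0.002 0.502 0.001]
[0, -0.065, 0.065] [ 0.549 -0.036  0.065] [341.8 214.3]
[0, -0.01, 0.0845] [0.552 0.019 0.084] [323.2 213. ]
[0, 0.07, 0.06] [0.557 0.099 0.06 ] [296.1 211.9]
[-0.2496861  -0.61178832  0.25199464]
```

>>> send_rows:
  motion:
    - [[0,0,0,-0.47,0,-1,1],[0,0,0,-0.47,0,-1,1],[0,0,0,-0.47,0,-1,1],[0,0,0,-0.47,0,-1,1],[0,0,0,-0.47,0,-1,1]]

```text
clock: 0.52
tool_pos: [0.2649, -0.4543, 0.2524]
eef_rot: [-0.154, 0.691, -0.69, 0.153]
contact_force: [1.6, -0.0, 0.4]
opening: 0.643
```

>>> send_rows:
  motion:
    - [[0,0,0,-0.47,0,-1,1],[0,0,0,-0.47,0,-1,1],[0,0,0,-0.47,0,-1,1],[0,0,0,-0.47,0,-1,1],[0,0,0,-0.47,0,-1,1]]

```text
clock: 0.93
tool_pos: [0.265, -0.3439, 0.2526]
eef_rot: [-0.154, 0.69, -0.69, 0.153]
contact_force: [0.6, -0.3, 1.0]
opening: 0.265
```

>>> send_rows:
  motion:
    - [[0,1,0,-1,0,-1,1],[0,1,0,-1,0,-1,1],[0,1,0,-1,0,-1,1],[0,1,0,-1,0,-1,1],[0,1,0,-1,0,-1,1]]

```text
clock: 1.35
tool_pos: [0.3335, -0.2208, 0.2526]
eef_rot: [-0.012, 0.707, -0.707, 0.012]
contact_force: [1.4, -0.1, 0.1]
opening: 0.004
```

>>> send_rows:
  motion:
    - [[0,1,0,-1,0,-1,1],[0,0.27,0,-1,0,-1,1],[0,0,0,-1,0,-1,1],[0,0,0,-1,0,-1,1],[0,0,0,-1,0,-1,1]]

```text
clock: 1.77
tool_pos: [0.4381, -0.1251, 0.2526]
eef_rot: [-0.022, -0.707, 0.707, 0.023]
contact_force: [0.4, -0.7, 1.1]
opening: 0.004
```

```bash
cat > st.py <<'E'
from h import *
from plant import get_state
s=get_state();R=Rot.from_quat(s['eef_rot']).as_matrix()
z=-RB[:,1];y=np.array([0,0,-1.]);x=np.cross(y,z);Rt=np.c_[x,y,z]
p=s['tool_pos'];print("t",round(s['clock'],2),"pos",p.round(4),"box",inbox(p).round(4),"tip z",round(p[2]-.014,4),"rot err",Rot.from_matrix(R.T@Rt).as_rotvec().round(3),"F box",(RB.T@s['contact_force']).round(1),"open",round(float(s['opening']),3))
E
python3 st.py
```

```text
t 1.77 pos [ 0.4381 -0.1251  0.2526] box [-0.1048 -0.1611  0.2526] tip z 0.2386 rot err [-0.     0.001  0.   ] F box [ 0.4 -0.7  1.1] open 0.004
```

>>> send_rows:
  motion:
    - [[0,0,0,-1,1,-1,1],[0,0,0,-1,1,-1,1],[0,0,0,-1,1,-1,1],[0,0,0,-1,1,-1,1],[0,0,0,-1,1,-1,1]]

```text
clock: 2.18
tool_pos: [0.5443, -0.0318, 0.1514]
eef_rot: [-0.022, -0.707, 0.707, 0.023]
contact_force: [0.2, 0.8, -0.3]
opening: 0.004
```

```bash
python3 st.py; python3 - <<'E'
from plant import imaging
import cv2
from h import *
for n in("top","wrist","scene"):
    d=imaging.snapshot(n);pickle.dump(d,open(n+"1.pkl","wb"));im=d["img"]
    cv2.imwrite(f"pics/{n}1.png",im[...,::-1])
E
```

```text
t 2.18 pos [ 0.5443 -0.0318  0.1514] box [-0.0048 -0.0612  0.1514] tip z 0.1374 rot err [-0.     0.     0.001] F box [ 0.1  0.9 -0.3] open 0.004
```

View pics/wrist1.png

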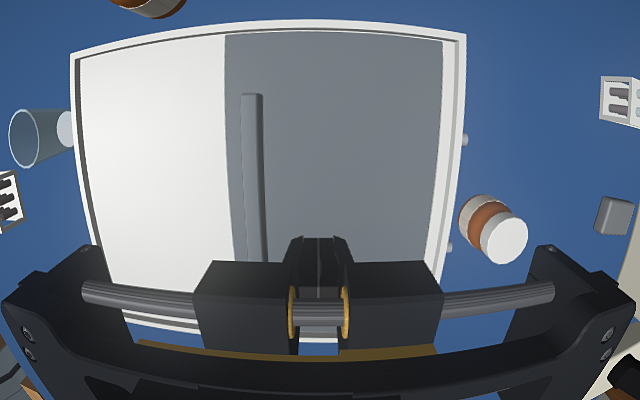

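View pics/scene1.png

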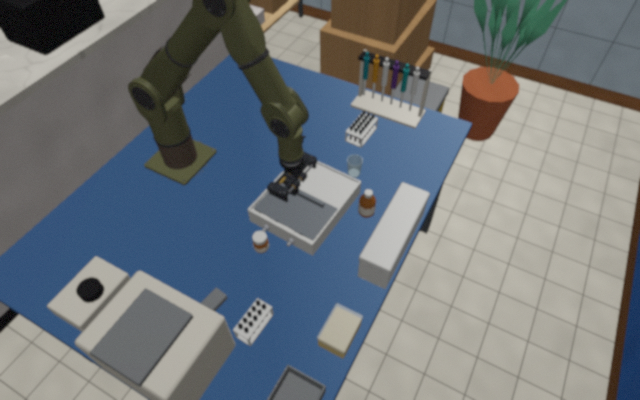

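The wrist view shows the rib at columns 241–264 and the fingertips at about column 318, so they are on its −y side. I'll descend beside it.

>>> send_rows:
  motion:
    - [[0,0,0,-0.25,1,0,1],[0,0,0,0,0.9,0,1],[0,0,0,0,0.8,0,1],[0,0,0,0,0.6,0,1],[0,0,0,0,0,-0.2,1]]

```text
clock: 2.75
tool_pos: [0.5469, -0.0311, 0.0853]
eef_rot: [-0.022, -0.706, 0.707, 0.025]
contact_force: [-0.1, -0.5, 0.0]
opening: 0.005
```

```bash
python3 st.py
```

```text
t 2.75 pos [ 0.5469 -0.0311  0.0853] box [-0.0023 -0.0604  0.0853] tip z 0.0713 rot err [-0.002 -0.002  0.004] F box [-0.1 -0.5  0. ] open 0.005
```

>>> send_rows:
  motion:
    - [[0,0,0,0,0,-0.3,1],[0,0,0,0,0,-0.4,1],[0,0,0,0,0,-0.4,1],[0,0,0,0,0,-0.4,1],[0,0,0,0,0,-0.4,1]]

```text
clock: 3.17
tool_pos: [0.5518, 0.0089, 0.0876]
eef_rot: [-0.023, -0.706, 0.707, 0.022]
contact_force: [-0.8, -3.0, 3.3]
opening: 0.005
```

```bash
python3 st.py
```

```text
t 3.17 pos [0.5518 0.0089 0.0876] box [ 0.0001 -0.0201  0.0876] tip z 0.0736 rot err [-0.001  0.    -0.002] F box [-0.6 -3.   3.3] open 0.005
```

>>> send_rows:
  motion:
    - [[0,0,0,0,0.1,-0.3,1],[0,0,0,0,0,-0.4,1],[0,0,0,0,0,-0.4,1],[0,0,0,0,0,-0.4,1],[0,0,0,0,0,-0.4,1]]

```text
clock: 3.58
tool_pos: [0.5537, 0.0471, 0.0848]
eef_rot: [-0.023, -0.707, 0.707, 0.023]
contact_force: [-0.8, -3.1, 3.8]
opening: 0.006
```

```bash
python3 st.py;  python3 - <<'E'
from plant import imaging
import cv2
d=imaging.snapshot("wrist");cv2.imwrite("pics/wrist2.png",d["img"][...,::-1])
E
```

```text
t 3.58 pos [0.5537 0.0471 0.0848] box [-0.0005  0.0181  0.0848] tip z 0.0708 rot err [-0. -0. -0.] F box [-0.6 -3.2  3.8] open 0.006
```

View pics/wrist2.png

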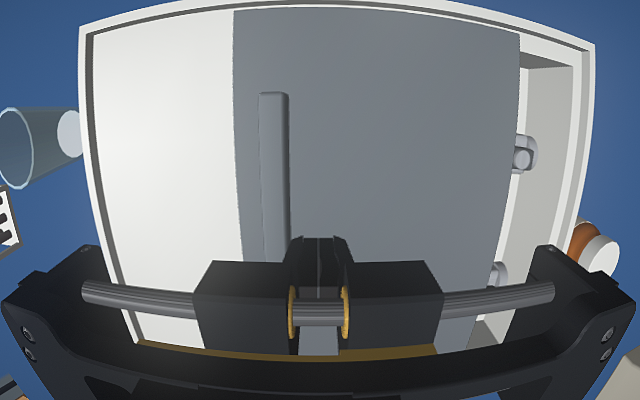

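>>> send_rows:
  motion:
    - [[0,0,0,0,0,-0.4,1],[0,0,0,0,0,-0.4,1],[0,0,0,0,0,-0.4,1],[0,0,0,0,0,-0.4,1],[0,0,0,0,0,-0.4,1]]

```text
clock: 4.05
tool_pos: [0.5561, 0.0875, 0.0846]
eef_rot: [0.022, 0.707, -0.707, -0.023]
contact_force: [0.3, -2.1, 1.1]
opening: 0.0
```

>>> send_rows:
  motion:
    - [[0,0,0,0,0,-0.4,1],[0,0,0,0,0,-0.4,1],[0,0,0,0,0,-0.3,1],[0,0,0,0,0,-0.2,1],[0,0,0,0,0,-0.2,1]]

```text
clock: 4.47
tool_pos: [0.558, 0.1169, 0.0846]
eef_rot: [-0.022, -0.707, 0.707, 0.023]
contact_force: [-0.4, -1.9, 1.2]
opening: 0.003
```

```bash
python3 st.py;  python3 - <<'E'
from plant import imaging
import cv2
d=imaging.snapshot("wrist");cv2.imwrite("pics/wrist3.png",d["img"][...,::-1])
E
```

```text
t 4.47 pos [0.558  0.1169 0.0846] box [-0.0006  0.0881  0.0846] tip z 0.0706 rot err [-0.  0.  0.] F box [-0.3 -1.9  1.2] open 0.003
```

View pics/wrist3.png

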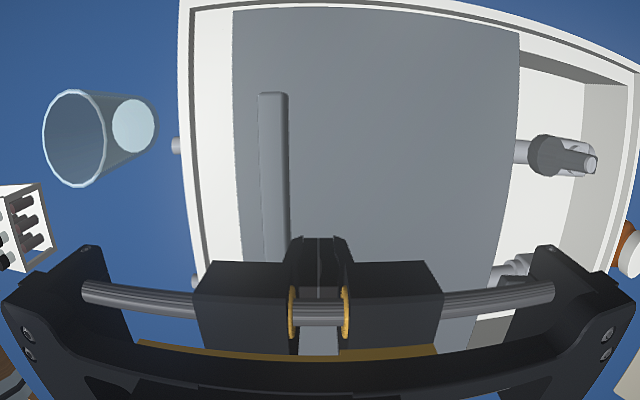

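>>> send_rows:
  motion:
    - [[0,0,0,0,0,-0.2,1],[0,0,0,0,0,-0.2,1],[0,0,0,0,0,-0.2,1],[0,0,0,0,0,-0.15,1],[0,0,0,0,0,-0.1,1]]

```text
clock: 4.93
tool_pos: [0.5592, 0.1341, 0.0847]
eef_rot: [0.022, 0.707, -0.707, -0.022]
contact_force: [0.7, -3.0, -0.3]
opening: 0.004
```

>>> send_rows:
  motion:
    - [[0,0,0,0,0,-0.1,1],[0,0,0,0,0,-0.1,1],[0,0,0,0,0,-0.1,1],[0,0,0,0,0,-0.05,1],[0,0,0,0,0,0,1]]

```text
clock: 5.35
tool_pos: [0.5595, 0.1392, 0.0847]
eef_rot: [-0.023, -0.706, 0.707, 0.023]
contact_force: [-1.4, -5.0, 0.5]
opening: 0.007
```

```bash
python3 st.py;  python3 - <<'E'
from plant import imaging
import cv2
d=imaging.snapshot("wrist");cv2.imwrite("pics/wrist4.png",d["img"][...,::-1])
E
```

```text
t 5.35 pos [0.5595 0.1392 0.0847] box [-0.0006  0.1103  0.0847] tip z 0.0707 rot err [-0.002 -0.001  0.   ] F box [-1.1 -5.1  0.5] open 0.007
```

View pics/wrist4.png

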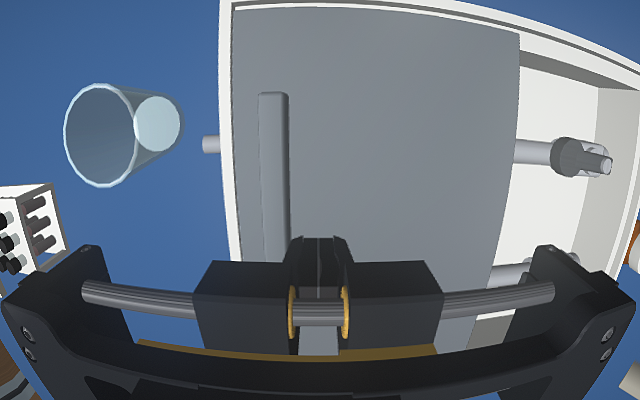

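>>> send_rows:
  motion:
    - [[0,0,0,0,0,-0.1,1],[0,0,0,0,0,-0.1,1],[0,0,0,0,0,-0.1,1],[0,0,0,0,0,0,1],[0,0,0,0,0,0,1]]

```text
clock: 5.82
tool_pos: [0.5594, 0.1394, 0.0847]
eef_rot: [-0.024, -0.704, 0.71, 0.025]
contact_force: [-0.3, -14.0, 3.7]
opening: 0.004
```

```bash
python3 st.py
```

```text
t 5.82 pos [0.5594 0.1394 0.0847] box [-0.0006  0.1106  0.0847] tip z 0.0707 rot err [-0.009 -0.005  0.002] F box [  0.6 -14.    3.7] open 0.004
```

The cover is at its end stop: force rose to 14 N with no further motion. I'll back off and look into the bay.

>>> send_rows:
  motion:
    - [[0,0,0,0,0,0.5,1],[0,0,0,0,0,1,1],[0,0,0,0,-1,1,1],[0,0,0,0,-1,1,1],[0,0,0,0,-1,1,1]]

```text
clock: 6.23
tool_pos: [0.5543, 0.0574, 0.1452]
eef_rot: [0.022, 0.707, -0.706, -0.022]
contact_force: [0.9, -0.5, 0.2]
opening: 0.005
```

>>> send_rows:
  motion:
    - [[0,0,0,0.5,-1,1,1],[0,0,0,1,-1,1,1],[0,0,0,1,-1,1,1],[0,0,0,1,0,1,1],[0,0,0,1,0,1,1]]

```text
clock: 6.65
tool_pos: [0.4587, -0.0369, 0.2062]
eef_rot: [0.024, 0.707, -0.706, -0.02]
contact_force: [1.1, -1.2, -0.2]
opening: 0.006
```

```bash
python3 st.py;  python3 - <<'E'
from plant import imaging,get_state
import cv2,pickle
s=get_state()
for n in("wrist","top"):
    d=imaging.snapshot(n);cv2.imwrite(f"pics/{n}5.png",d["img"][...,::-1]);d['s']=s;pickle.dump(d,open(n+"5.pkl","wb"))
    if n=="top":cv2.imwrite("pics/crop5.png",cv2.resize(d["img"][150:280,250:410][...,::-1],None,fx=5,fy=4.6,interpolation=cv2.INTER_CUBIC))
E
```

```text
t 6.65 pos [ 0.4587 -0.0369  0.2062] box [-0.0899 -0.0717  0.2062] tip z 0.1922 rot err [ 0.002  0.002 -0.005] F box [ 1.1 -1.2 -0.2] open 0.006
```

View pics/wrist5.png

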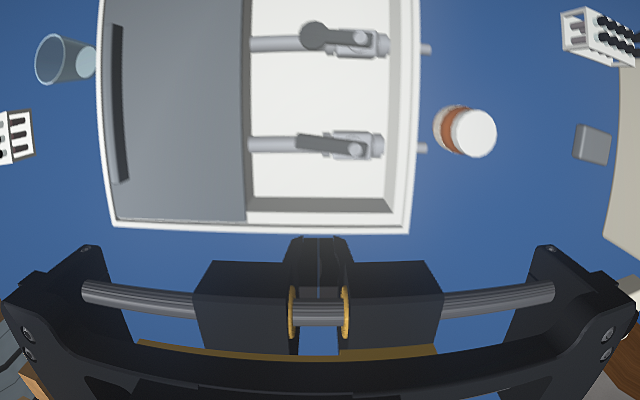

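View pics/crop5.png

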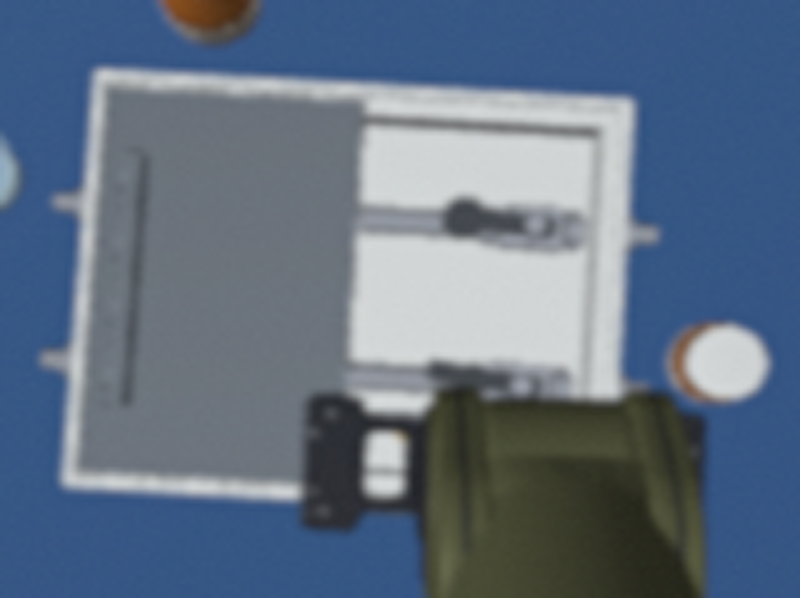

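The round-ended lever is the one at box +x: its disc is at (463,217) in the top crop, about (342.6,197.2) full-frame. The cover is fully aside. Now I measure the disc and pivot.

```bash
python3 - <<'E'
from h import *
d=pickle.load(open("top5.pkl","rb"));im=d["img"]
g=cv2.cvtColor(im,cv2.COLOR_RGB2GRAY)
sub=g[185:206,330:368];
m=np.zeros_like(g);m[185:206,330:368]=(sub<105)
n,l,st,ce=cv2.connectedComponentsWithStats(m)
for i in range(1,n):
    print(st[i],ce[i].round(1),inbox(ray(d,ce[i],.054)).round(4))
for p in((342.6,197.2),):print(inbox(ray(d,p,.054)).round(4))
print(proj(d,box([.05,-.109,.054])),proj(d,box([.05,-.067,.054])))
w=pickle.load(open("wrist5.pkl","rb"));s=w['s'];K=w['camera_matrix'];H=np.array(w['hand_eye'])
Rw=Rot.from_quat(s['eef_rot']).as_matrix()
def wr(uv,z):
    v=(np.array(uv)-K[:2,2])/np.array([K[0,0],K[1,1]]);th=np.linalg.norm(v)
    r=np.r_[np.sin(th)*v/th,np.cos(th)];r=Rw@H[:3,:3]@r;c=Rw@H[:3,3]+s['tool_pos'];return c+r*(z-c[2])/r[2]
for n_,p,z in(("disc",(314,36),.054),("round piv",(368,41),.054),("plain end",(298,141),.054),("plain piv",(358,150),.054),("corner",(410,232),.068),("corner",(113,226),.068)):
    print(n_,inbox(wr(p,z)).round(4))
E
```

```text
[339 194  16   7  85] [345.9 197.5] [ 0.051  -0.0755  0.054 ]
[359 199   2   2   2] [359.5 199.5] [ 0.0473 -0.1162  0.054 ]
[ 0.0514 -0.0655  0.054 ]
[357.12614832 198.45795453] [343.06729739 197.70329328]
disc [ 0.0499 -0.0681  0.054 ]
round piv [ 0.0464 -0.1171  0.054 ]
plain end [-0.048  -0.0534  0.054 ]
plain piv [-0.0561 -0.1093  0.054 ]
corner [-0.1337 -0.1628  0.068 ]
corner [-0.133   0.1588  0.068 ]
```

>>> send_rows:
  motion:
    - [[0,0,0,-1,0.5,0,1],[0,0,0,-1,0.7,0,1],[0,0,0,-1,0.8,0,1],[0,0,0,-1,0.9,0,1],[0,0,0,-0.9,0.9,0,1]]

```text
clock: 7.17
tool_pos: [0.5586, -0.0417, 0.128]
eef_rot: [0.023, 0.708, -0.706, -0.021]
contact_force: [0.1, 0.4, 1.0]
opening: 0.004
```

```bash
python3 st.py;  python3 - <<'E'
from plant import imaging
import cv2
d=imaging.snapshot("wrist");cv2.imwrite("pics/wrist6.png",d["img"][...,::-1])
E
```

```text
t 7.17 pos [ 0.5586 -0.0417  0.128 ] box [ 0.0101 -0.0702  0.128 ] tip z 0.114 rot err [ 0.002  0.002 -0.003] F box [0.  0.4 1. ] open 0.004
```

View pics/wrist6.png

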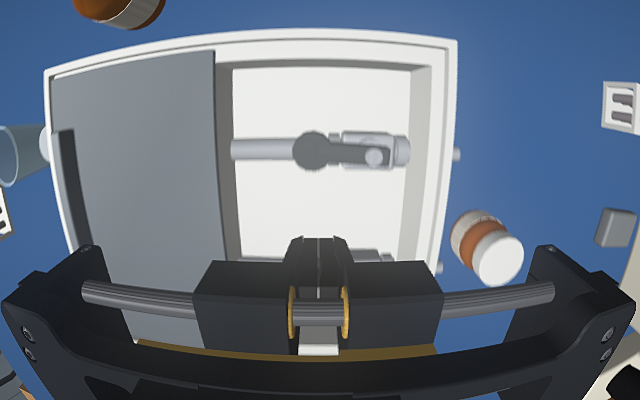

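The fingertips are between the two valves, with the disc ahead at (313,151). Descending.

>>> send_rows:
  motion:
    - [[0,0,0,0.1,0.8,0,1],[0,0,0,0,0.8,0,1],[0,0,0,0,0.8,0,1],[0,0,0,0,0.7,0,1],[0,0,0,0,0.4,0,1]]

```text
clock: 7.63
tool_pos: [0.5539, -0.0418, 0.0575]
eef_rot: [0.022, 0.707, -0.706, -0.022]
contact_force: [-0.1, 0.5, -0.5]
opening: 0.007
```

```bash
python3 st.py
```

```text
t 7.63 pos [ 0.5539 -0.0418  0.0575] box [ 0.0054 -0.0706  0.0575] tip z 0.0435 rot err [0.002 0.002 0.001] F box [-0.1  0.5 -0.5] open 0.007
```

>>> send_rows:
  motion:
    - [[0,0,0,-0.4,0,-0.05,1],[0,0,0,-0.4,0,0,1],[0,0,0,-0.3,0,-0.05,1],[0,0,0,-0.35,0,-0.17,1],[0,0,0,-0.35,0,-0.17,1]]

```text
clock: 8.05
tool_pos: [0.59, -0.0381, 0.0592]
eef_rot: [-0.022, -0.706, 0.707, 0.024]
contact_force: [-4.1, -6.9, 1.1]
opening: 0.002
```

```bash
python3 st.py
```

```text
t 8.05 pos [ 0.59   -0.0381  0.0592] box [ 0.0412 -0.0646  0.0592] tip z 0.0452 rot err [-0.002 -0.001  0.002] F box [-3.7 -7.2  1.1] open 0.002
```

```bash
python3 st.py; python3 - <<'E'
from plant import imaging
import cv2
d=imaging.snapshot("wrist");cv2.imwrite("pics/wrist7.png",d["img"][...,::-1])
d=imaging.snapshot("top");cv2.imwrite("pics/crop7.png",cv2.resize(d["img"][150:280,250:410][...,::-1],None,fx=5,fy=4.6,interpolation=cv2.INTER_CUBIC))
E
python3 st.py
```

```text
t 8.05 pos [ 0.59   -0.0381  0.0592] box [ 0.0412 -0.0646  0.0592] tip z 0.0452 rot err [-0.002 -0.001  0.002] F box [-3.7 -7.2  1.1] open 0.002
t 8.15 pos [ 0.5913 -0.0376  0.0591] box [ 0.0425 -0.064   0.0591] tip z 0.0451 rot err [-0.001 -0.    -0.001] F box [-1.4 -0.3 -0.3] open 0.003
```

View pics/wrist7.png

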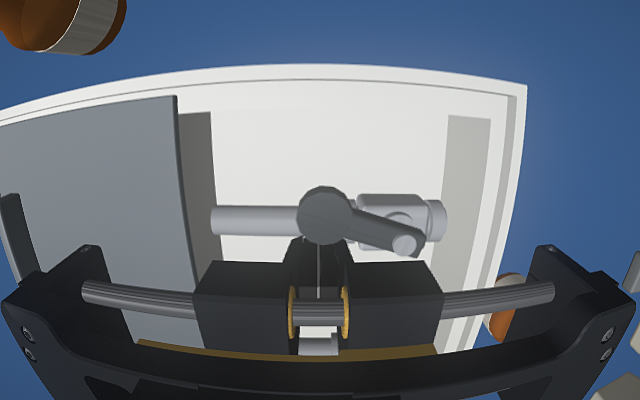

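View pics/crop7.png

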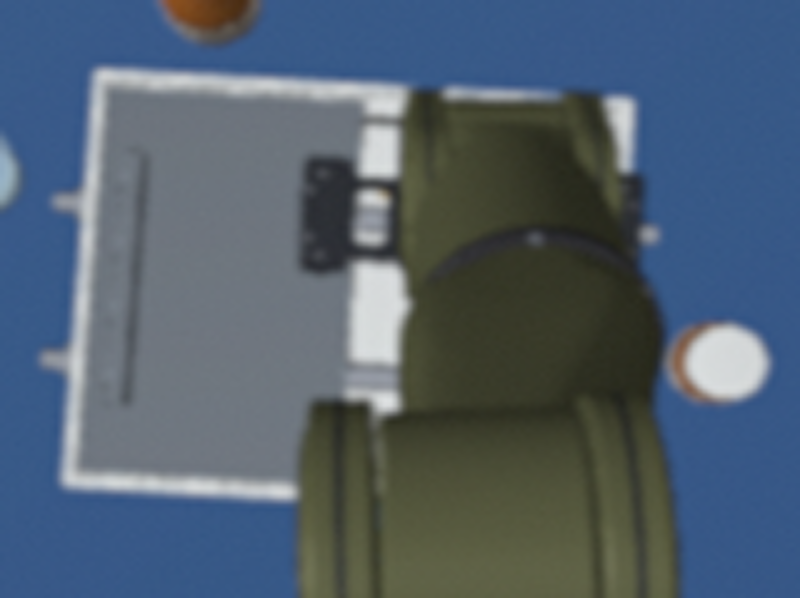

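The lever has turned about 0.4 rad, with the fingertip behind the disc at (320,215), and the force transient has gone. Continuing the arc.

>>> send_rows:
  motion:
    - [[0,0,0,-0.4,0.05,-0.1,1],[0,0,0,-0.4,0,-0.05,1],[0,0,0,-0.3,0,0.1,1],[0,0,0,-0.3,0,0.1,1],[0,0,0,-0.3,0,0.15,1]]

```text
clock: 8.57
tool_pos: [0.6237, -0.0417, 0.0575]
eef_rot: [0.021, 0.707, -0.706, -0.023]
contact_force: [-3.0, 1.4, 0.4]
opening: 0.004
```

```bash
python3 st.py
```

```text
t 8.57 pos [ 0.6237 -0.0417  0.0575] box [ 0.075  -0.066   0.0575] tip z 0.0435 rot err [0.002 0.001 0.002] F box [-3.1  1.2  0.4] open 0.004
```

>>> send_rows:
  motion:
    - [[0,0,0,-0.25,0,0.2,1],[0,0,0,-0.2,0,0.2,1],[0,0,0,-0.2,0,0.25,1],[0,0,0,-0.1,0,0.25,1],[0,0,0,0,0,0.15,1]]

```text
clock: 8.98
tool_pos: [0.6379, -0.0576, 0.058]
eef_rot: [0.021, 0.71, -0.703, -0.022]
contact_force: [-3.7, 18.4, 4.6]
opening: 0.002
```

```bash
python3 st.py; python3 - <<'E'
from plant import imaging
import cv2
d=imaging.snapshot("wrist");cv2.imwrite("pics/wrist8.png",d["img"][...,::-1])
E
```

```text
t 8.98 pos [ 0.6379 -0.0576  0.058 ] box [ 0.0903 -0.081   0.058 ] tip z 0.044 rot err [0.01  0.004 0.002] F box [-4.8 18.1  4.6] open 0.002
```

View pics/wrist8.png

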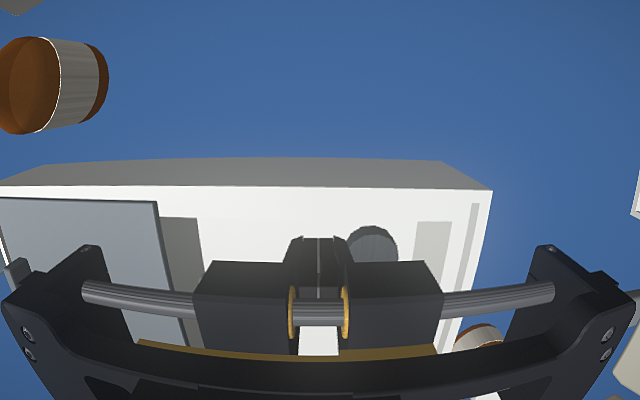

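>>> send_rows:
  motion:
    - [[0,0,0,0,0,0.1,1],[0,0,0,0,0,0,1],[0,0,0,0,0,0,1],[0,0,0,0,0,0,1],[0,0,0,0,0,0,1]]

```text
clock: 9.45
tool_pos: [0.6379, -0.0576, 0.058]
eef_rot: [0.02, 0.711, -0.703, -0.021]
contact_force: [-4.2, 16.0, 3.3]
opening: 0.007
```

```bash
python3 st.py
```

```text
t 9.45 pos [ 0.6379 -0.0576  0.058 ] box [ 0.0903 -0.081   0.058 ] tip z 0.044 rot err [0.012 0.006 0.001] F box [-5.2 15.7  3.3] open 0.007
```

The lever is firm against its stop: 16 N with no motion. Backing off, rising and moving to view.

>>> send_rows:
  motion:
    - [[0,0,0,0.1,0,-0.5,1],[0,0,0,0.1,0,-0.5,1],[0,0,0,0.1,-0.5,-0.3,1],[0,0,0,0,-1,0,1],[0,0,0,0,-1,0,1]]

```text
clock: 9.87
tool_pos: [0.6332, -0.0415, 0.1085]
eef_rot: [-0.023, -0.706, 0.707, 0.023]
contact_force: [0.0, 0.2, 0.1]
opening: 0.003
```

>>> send_rows:
  motion:
    - [[0,0,0,0.5,-1,0,1],[0,0,0,1,-1,0,1],[0,0,0,1,-1,0,1],[0,0,0,1,-1,0,1],[0,0,0,1,-1,0,1]]

```text
clock: 10.28
tool_pos: [0.543, -0.0365, 0.2095]
eef_rot: [-0.024, -0.706, 0.707, 0.022]
contact_force: [0.3, -0.1, 0.1]
opening: 0.005
```

>>> send_rows:
  motion:
    - [[0,0,0,1,0,0,1],[0,0,0,1,0,0,1],[0,0,0,1,0,0,1],[0,0,0,1,0,0,1],[0,0,0,1,0,0,1]]

```text
clock: 10.7
tool_pos: [0.4435, -0.0299, 0.2088]
eef_rot: [-0.024, -0.706, 0.707, 0.022]
contact_force: [0.4, -0.0, -0.5]
opening: 0.005
```

```bash
python3 st.py; python3 - <<'E'
from plant import imaging
import cv2
d=imaging.snapshot("wrist");cv2.imwrite("pics/wrist9.png",d["img"][...,::-1])
d=imaging.snapshot("top");cv2.imwrite("pics/top9.png",d["img"][...,::-1]);cv2.imwrite("pics/crop9.png",cv2.resize(d["img"][150:280,250:410][...,::-1],None,fx=5,fy=4.6,interpolation=cv2.INTER_CUBIC))
E
```

```text
t 10.7 pos [ 0.4435 -0.0299  0.2088] box [-0.1055 -0.0658  0.2088] tip z 0.1948 rot err [-0.001 -0.002 -0.003] F box [ 0.4 -0.  -0.5] open 0.005
```

View pics/wrist9.png

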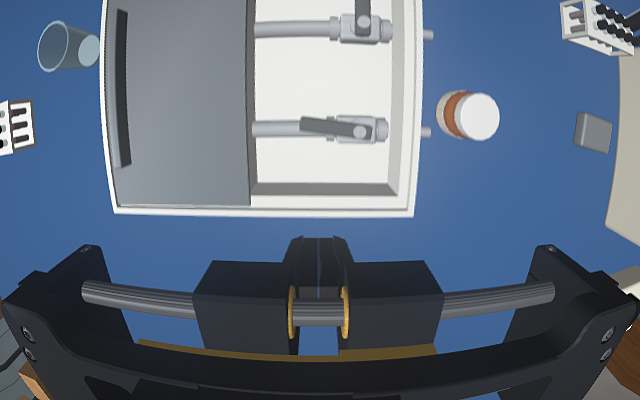

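View pics/crop9.png

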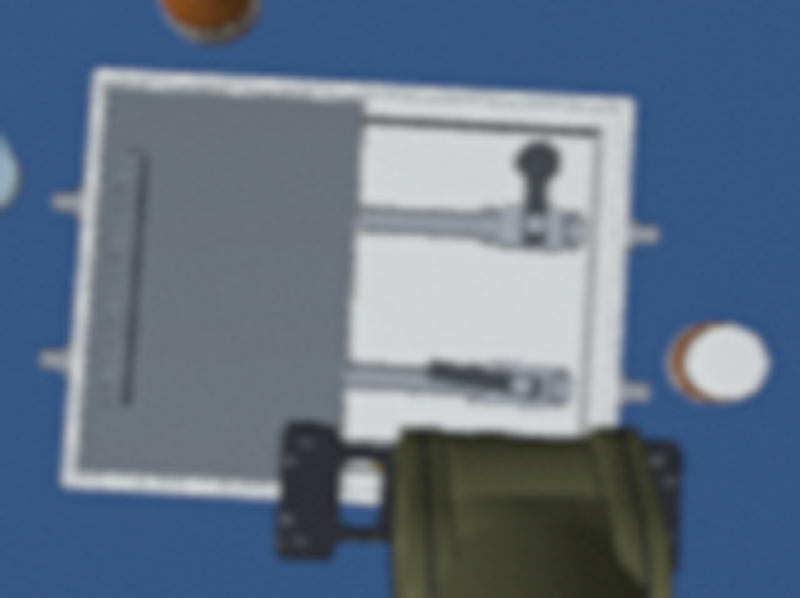

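Both views show the job done. The disc, at (538,160) in the crop, is square across the pipe. The cover sits at the end lip, the plain lever is unchanged and the jar, beaker and bottle are in place. Handing in.

```bash
python3 -c "
from plant import job
print(job.finish_job())"; python3 st.py
```

```text
the job is handed in; nothing more can be done
None
the job is handed in; nothing more can be done
```

The vacuum line is shut and the job is handed in, at about 11 s of the 51 s allowed. With closed fingertips I pushed the cover's rib until the cover met the end lip. I then swept the round-ended lever (the valve at box x +50 mm) clockwise to its stop and moved the hand up and clear.

**Last checks:**
- **Cover:** it sits against the end lip. The final push rose to 14 N with no further movement.
- **Round lever:** it is square across its pipe in the top view and held firm at about 16 N against its stop.
- **Plain lever and other things:** the plain lever, jar, beaker and bottle look unmoved in the pictures. I compared these by eye, not by measurement, and did not check the racks and timer closely.
- **Hand:** it is clear, with contact force near 0 N.

**Disagreements:**
- **Force spike:** when the fingertips first met the lever there was a brief sideways force of about 7 N in an unexpected direction. It was gone by the next reading.
- **Finger size:** the contact positions suggested the fingertips are about 11.5 mm thick from centre to back, where I had assumed 17.5 mm.

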